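# Pack the red hole saws into their case

## Task

Pack the three red hole saws into the blue case, standing teeth down, each in the round recess made for its size. The grey hole saw that someone left in the case does not belong there: take it out and stand it wholly on the green mat, in the free space between the other two grey saws, and leave those two standing where they are.

Things in the scene. Friction and masses are not known exactly. Their poses are not given: they have to be found in the camera images.
- red_small_center (a point): The small red hole saw, 28 mm across, about 100 g (may vary by a third), loose on the bench. Stands teeth down: closed steel cup 44 mm high, brass nut 20 mm across and 6 mm high on top, then on the axis a round upright steel shank 12 mm across, 50 to 90 mm above the teeth: grip this from above. Point: on the axis, 45 mm above the teeth (half-way up), z up.
- red_medium_center (a point): The medium red hole saw, 46 mm across, about 170 g (may vary by a third), loose on the bench. Stands teeth down: closed steel cup 44 mm high, brass nut 20 mm across and 6 mm high on top, then on the axis a round upright steel shank 12 mm across, 50 to 90 mm above the teeth: grip this from above. Point: on the axis, 45 mm above the teeth (half-way up), z up.
- red_large_center (a point): The large red hole saw, 64 mm across, about 260 g (may vary by a third), loose on the bench. Stands teeth down: closed steel cup 44 mm high, brass nut 20 mm across and 6 mm high on top, then on the axis a round upright steel shank 12 mm across, 50 to 90 mm above the teeth: grip this from above. Point: on the axis, 45 mm above the teeth (half-way up), z up.
- grey_medium_center (a point): The medium grey hole saw, 46 mm across, about 170 g; at the start it stands wrongly in the case's medium recess. Stands teeth down: closed steel cup 44 mm high, brass nut 20 mm across and 6 mm high on top, then on the axis a round upright steel shank 12 mm across, 50 to 90 mm above the teeth: grip this from above. Point: on the axis, 45 mm above the teeth (half-way up), z up.
- grey_small_center (a point): The small grey hole saw, 28 mm across, standing on the green mat near one end of it; to be left alone. Same shape as the red ones, its point half-way up at 45 mm.
- grey_large_center (a point): The large grey hole saw, 64 mm across, standing on the green mat near the other end; to be left alone. Same shape as the red ones, its point half-way up at 45 mm.
- seat_small (a point): Floor centre (yellow) of the small round recess, 44 mm across, 16 mm deep, in a black block 96 mm square; 8 mm play round the small saw. Three such blocks, in any order, lie side by side, 98 mm apart along this point's x, in the fixed blue case: open tray 312 x 112 mm, walls 6 mm, rim 32 mm above the bench. Recess floors 14 mm, block tops 30 mm above the bench; z up.
- seat_medium (a point): Floor centre (yellow) of the medium round recess, 62 mm across, 16 mm deep, in a black block 96 mm square; 8 mm play round the medium saw. Three such blocks, in any order, lie side by side, 98 mm apart along this point's x, in the fixed blue case: open tray 312 x 112 mm, walls 6 mm, rim 32 mm above the bench. Recess floors 14 mm, block tops 30 mm above the bench; z up.
- seat_large (a point): Floor centre (yellow) of the large round recess, 80 mm across, 16 mm deep, in a black block 96 mm square; 8 mm play round the large saw. Three such blocks, in any order, lie side by side, 98 mm apart along this point's x, in the fixed blue case: open tray 312 x 112 mm, walls 6 mm, rim 32 mm above the bench. Recess floors 14 mm, block tops 30 mm above the bench; z up.
- mat_top (a point): Centre of the top face of the fixed green mat, 280 mm along its x, 104 mm along its y, 4 mm thick; z up. The two other grey saws stand near its two ends (70 mm or more from its centre along x), the middle is free.
There are look-alikes about, which are no part of the job. What is shaped like the part that bears red_large_center but turquoise is not meant.

How it is judged:
At the end, for the whole second after the job is handed in: Each red saw upright (0.1 rad) on the floor of its own size's recess, axis within 12 mm of its centre; medium grey saw upright on the mat, axis within 75 mm (along) and 32 mm (across) of the mat's centre; the other two grey saws upright within 20 mm of their starts; all released, at rest (horizontal distance between red_small_center and seat_small below 0.012 m and z of red_small_center in the frame of seat_small between 0.04 and 0.049 m and angle between each of red_small_center, red_medium_center, red_large_center, grey_medium_center, grey_small_center, grey_large_center's own z axis and vertical below 0.1 rad and linear speed of each of red_small, red_medium, red_large, grey_medium, grey_small, grey_large below 0.02 m/s and angular speed of each of red_small, red_medium, red_large, grey_medium, grey_small, grey_large below 0.2 rad/s and horizontal distance between red_medium_center and seat_medium below 0.012 m and z of red_medium_center in the frame of seat_medium between 0.04 and 0.049 m and horizontal distance between red_large_center and seat_large below 0.012 m and z of red_large_center in the frame of seat_large between 0.04 and 0.049 m and x of grey_medium_center in the frame of mat_top between -0.075 and 0.075 m and y of grey_medium_center in the frame of mat_top between -0.032 and 0.032 m and z of grey_medium_center in the frame of mat_top between 0.04 and 0.05 m and distance of each of grey_small_center, grey_large_center from where it was at the start of the episode below 0.02 m); the robot touches nothing.
It fails at once if the small grey saw on the mat is shifted by more than 20 mm or tipped (distance of grey_small_center from where it was at the start of the episode above 0.02 m or angle between grey_small_center's own z axis and vertical above 0.3 rad).
It fails at once if the large grey saw on the mat is shifted by more than 20 mm or tipped (distance of grey_large_center from where it was at the start of the episode above 0.02 m or angle between grey_large_center's own z axis and vertical above 0.3 rad).
It also fails if it takes over 102 s, if anything falls off the work surface, if the arm or the gripper's body presses on something with over 40 N, if the wrist force passes 120 N, or if a joint passes its speed limit or range.

## Robot

A 7-joint arm with a two-finger parallel gripper is mounted at the origin on the work surface. World frame = base frame: x ahead of the robot, y to its left, z up, the work surface at z = 0. Lengths are in m, angles in rad, forces in N, time in s.
With the tool pointing down it reaches from about 0.425 to 0.95 m from the base axis. Payload 4.7 kg.
Tool frame: the origin (TCP) lies at the very end of the fingers, on their centre line; the grasp point (between the pads) lies 19 mm behind it (bot.grip_point_offset is the z of the grasp point in the tool frame, in m); z points along the fingers, y is the line along which they close (so a half turn about z gives the same grasp; the last joint's range is limited). The gripper opens to 85 mm and grips with 20 to 120 N. Pads are 22 mm wide; open, the fingers measure 114 mm over their backs; the gripper's body (76 mm by 85 mm) begins 54 mm behind the grasp point. The pads swing forward as they close: fully open they stand 13 mm farther back than shut.
Start: joints at [1.115, 0.469, -0.049, 1.532, 0.024, 1.141, -0.082], TCP at [0.279, -0.614, 0.231] pointing down, gripper open.
Joint ranges: [-2.59, 2.59], [-0.33, 1.99], [-1.39, 1.29], [0.1, 2.45], [-1.04, 4.18], [0.21, 1.99], [-2.66, 2.66]. Speed limits (rad/s): [2.57, 2.57, 3.14, 3.14, 3.14, 3.14, 3.14].

## Interface

Orientations are given as a unit quaternion [x, y, z, w].
In Python, from workcell import bot gives the robot as it stands.
- The arm moves only by the tool arm_command, never from a script. Its argument "moves" is a list that holds one entry, the list of rows, each a list of 5 numbers: the gripper's target within -1 to 1 (fully open at 1, half-way at 0, shut at -1), then the shift along the world's x, y, z in cm, then the turn about the world's z in rad. A call has 1 to 10 rows; each row is the pose to reach, as a shift and turn from the pose commanded when the call began; what a row does not reach only later rows make up. A row lasts 1/12 s, in which the tool goes at most 41.7 mm and 7.16 degrees, less where a joint would pass 70% of its speed; a pose out of reach is approached as far as the arm can. A call with a gripper value outside its range is refused whole. The fingers move at their own pace and stop on an object; the grip force is fixed at half the most. Time passes only in rows, so rows that repeat a pose let the fingers close. It gives the time, the measured TCP pose, the force, the opening and the grip force at its end, in the units of the state.
- bot.read_state(): the state, without advancing time (a new reading comes with each control period).
- bot.snapshot(name): name is "scene" or "top" or "wrist"; returns a dict with "frame" (384x512x3 uint8, red, green, blue), "z_map" (384x512 float32, m along the optical axis (not along the pixel's ray), 0 where there is no reading), "vertical_fov" (degrees; the focal length in pixels is half the picture's height over the tangent of half this angle, whatever the lens; pixels are square), "cx", "cy" (the principal point, pixels), "view" (4x4, takes a point from world to camera coordinates); the wrist camera has in their place "T_tool_cam" (4x4, takes a point from camera to tool coordinates, whose origin is the TCP and whose axes are the flange's). Camera axes: x right, y down, z forward; pixel columns grow to the right and rows downward; lengths in m; the calibration is good to about 2 mm. The wrist camera is an equidistant fisheye: a pixel r from the principal point sees the ray r / f radians off the axis. A picture is of the moment at which its call begins: read the wrist's pose just before it.
- bot.hand_in(): hands the job in; it is judged then, once.
The state is a dict: "time": time; "joint_positions": joint angles; "joint_velocities": joint speeds; "joint_efforts": joint torques, N m; "eef_pos": TCP position; "ee_rot": TCP orientation; "ft_force": force on the tool from outside, world axes, zero at the start; "moment": the same for the moment, N m; "opening": opening from 0.0 (shut) to 1.0 (fully open); "grip_force": force on a finger pad.
Only numpy, scipy, OpenCV 4.12 (cv2) and the standard library are available. Lean on these libraries where they do the work, as an engineer would, in place of code of your own. Each camera call takes 0.05 s, during which the arm holds its last target. There are 200 camera calls.

## Working session

There is one attempt and no reset: what is moved stays moved. The work goes in short steps, Python scripts to look and compute and a tool call to move; the robot and the scene stay as the last step left them, time stands still between calls to the robot, and variables do not carry over. Pictures are saved under pics/ and viewed, at most 14 in all, crops included, and the job is handed in when it is done.

Besides the shell and the picture viewer there is one more tool, called after ">>>" as name(argument=value, ...) on one line, values as JSON. arm_command: Moves the arm, as the interface text tells. Its arguments: {"type":"object","properties":{"moves":{"type":"array","items":{"type":"array","items":{"type":"array","items":{"type":"number"}}}}},"required":["moves"]}

```bash
mkdir -p pics; ls
python3 - <<'E'
from workcell import bot
import cv2,numpy as np
for n in("top","scene"):
    s=bot.snapshot(n); np.savez(f"{n}0.npz",**s)
    cv2.imwrite(f"pics/{n}0.png",cv2.resize(s["frame"][:,:,::-1],(800,600)))
    print(n,s["vertical_fov"],s["cx"],s["cy"],np.round(s["view"],3).tolist())
print(bot.read_state())
E
```

```text
pics
top 47.425749584378195 254.10325060586229 191.66960013105776 [[0.023, -1.0, -0.008, -0.008], [-0.997, -0.023, -0.08, 0.565], [0.08, 0.01, -0.997, 1.003], [0.0, 0.0, 0.0, 1.0]]
scene 48.9871237574955 255.3823335162106 193.80500605893576 [[-0.043, 0.999, 0.005, 0.038], [0.616, 0.031, -0.788, -0.289], [-0.787, -0.031, -0.616, 1.279], [0.0, 0.0, 0.0, 1.0]]
{'time': 0.1, 'joint_positions': array([ 1.11509844,  0.46937898, -0.04859031,  1.53357712,  0.02409228,
        1.1409854 , -0.08228576]), 'joint_velocities': array([ 0.00019335, -0.00143033,  0.00104523, -0.00016891, -0.00112315,
       -0.00084088, -0.00057797]), 'joint_efforts': array([ 2.87331313e-04, -5.11516786e+01, -4.70316585e-02, -2.38390768e+01,
        1.08282559e-02,  4.37452181e-03, -6.98339306e-06]), 'eef_pos': array([ 0.27921771, -0.61396879,  0.23035295]), 'ee_rot': array([ 9.77312536e-01,  2.11800445e-01, -2.13968420e-04, -8.55475018e-04]), 'ft_force': array([ 0.53808743,  0.92995246, -0.78276624]), 'moment': array([-0.0030342 , -0.03634092,  0.00637424]), 'grip_force': 0.0, 'opening': 0.9967815894511991}
```

View pics/top0.png

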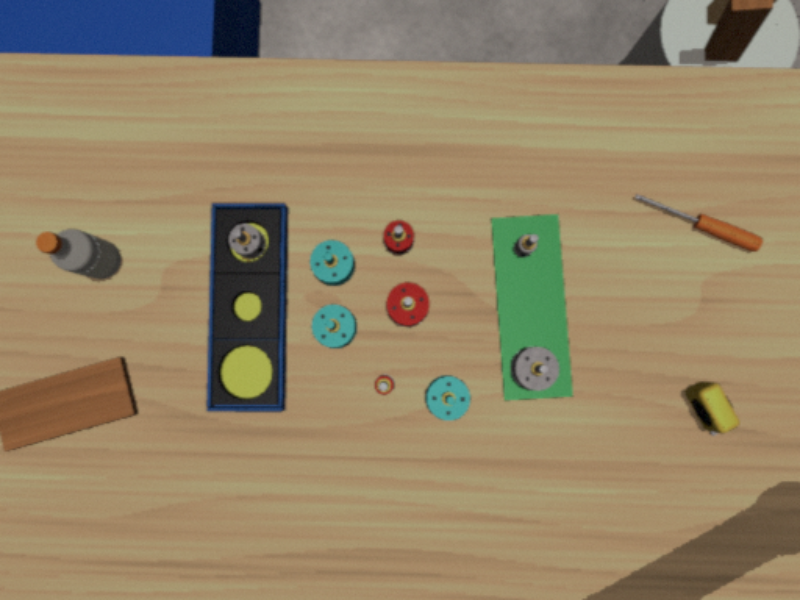

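View pics/scene0.png

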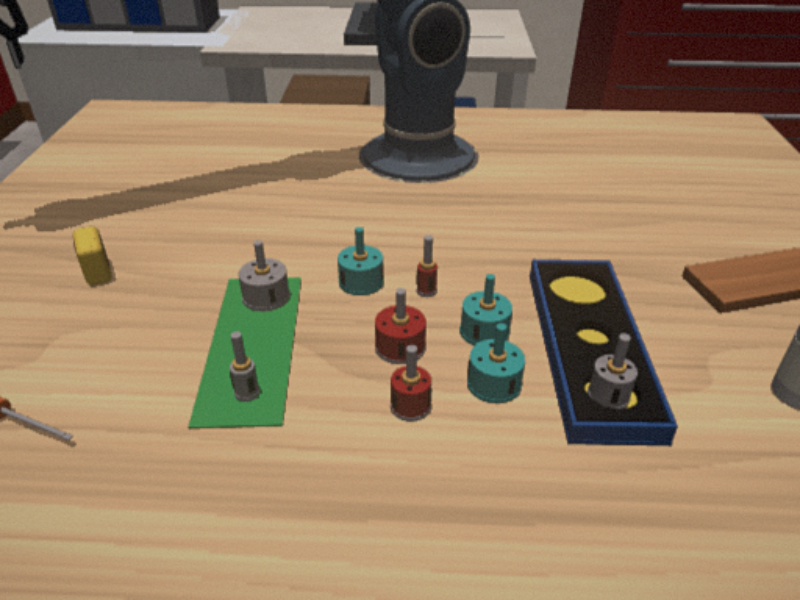

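Top view (800-px scale):
- **Case:** on the left, with the grey medium saw at (247,240), the small seat at (247,307) and the large seat at (247,372).
- **Red saws:** medium at (399,237), large at (407,304), small at (384,385).
- **Turquoise look-alikes:** at (332,261), (333,326) and (448,398). They are not meant.
- **Mat:** centred at (531,307), with the grey small saw at (528,243) and the grey large saw at (537,369).

Next I'll measure positions from depth and colour.

```bash
cat > h.py <<'E'
import numpy as np,cv2
HUE={"red":[((0,120,50),(6,255,255)),((172,120,50),(180,255,255))],"yellow":[((22,120,90),(34,255,255))],
 "green":[((55,120,50),(75,255,255))],"turq":[((84,100,60),(100,255,255))],"blue":[((105,130,30),(125,255,255))]}
def mask(rgb,c):
    hsv=cv2.cvtColor(np.ascontiguousarray(rgb),cv2.COLOR_RGB2HSV)
    return sum(cv2.inRange(hsv,np.array(a),np.array(b)) for a,b in HUE[c])
def cloud(s):
    h,w=s["z_map"].shape; f=h/2/np.tan(np.radians(s["vertical_fov"])/2)
    u,v=np.meshgrid(np.arange(w),np.arange(h)); d=s["z_map"]
    P=np.stack([(u-s["cx"])/f*d,(v-s["cy"])/f*d,d],-1); T=np.linalg.inv(s["view"])
    return P@T[:3,:3].T+T[:3,3]
def ray(s,u,v,z):
    f=192/np.tan(np.radians(s["vertical_fov"])/2);T=np.linalg.inv(s["view"])
    d=T[:3,:3]@np.array([(u-s["cx"])/f,(v-s["cy"])/f,1]);o=T[:3,3]
    return o+d*(z-o[2])/d[2]
def blobs(m,amin=20):
    n,l,st,c=cv2.connectedComponentsWithStats((m>0).astype(np.uint8))
    return [(l==i) for i in range(1,n) if st[i,4]>=amin]
E
python3 - <<'E'
from h import *
for n in("top","scene"):
    s=dict(np.load(f"{n}0.npz")); W=cloud(s); roi=(W[...,0]>.3)&(W[...,0]<.9)&(abs(W[...,1])<.4)&(s["z_map"]>0)
    print(n,"bench z",np.median(W[...,2][roi]))
    for z0,z1,lab in((.062,.12,"shank"),(.037,.05 ,"cuptop")):
        m=roi&(W[...,2]>z0)&(W[...,2]<z1)
        for b in blobs(m,6):
            p=W[b]; v,u=np.nonzero(b); rgb=s["frame"][b].mean(0).astype(int)
            print(lab,"px",(u.mean()*1.5625).round(),(v.mean()*1.5625).round(),"n",b.sum(),"med",np.median(p,0).round(4),"ext",np.ptp(p,0).round(3),"mid",((p.max(0)+p.min(0))/2).round(4)[:2],rgb)
    if n=="top":
      for c,z in(("yellow",.014),("green",.004),("red",.044),("turq",.044)):
        for b in blobs(mask(s["frame"],c)&roi.astype(np.uint8)*255,20):
            v,u=np.nonzero(b); (cc,r)=cv2.minEnclosingCircle(np.stack([u,v],1).astype(np.float32))
            R=cv2.minAreaRect(np.stack([u,v],1).astype(np.float32))
            bp=[ray(s,*q,z)[:2].round(4).tolist() for q in cv2.boxPoints(R)] if c=="green" else ""
            print(c,"px",np.round(np.array(cc)*1.5625),b.sum(),"z",np.median(W[b][:,2]).round(4),ray(s,*cc,z).round(4),"diam",(2*r*np.median(s["z_map"][b])/(192/np.tan(np.radians(s["vertical_fov"])/2))).round(4),bp)
      for b in blobs(mask(s["frame"],"blue")&roi.astype(np.uint8)*255,200):
        v,u=np.nonzero(b);R=cv2.minAreaRect(np.stack([u,v],1).astype(np.float32));print("case",[ray(s,*q,.032)[:2].round(4).tolist() for q in cv2.boxPoints(R)],ray(s,*R[0],.032))
E
```

```text
top bench z 0.0010897577557285043
shank px 398.0 230.0 n 34 med [0.6588 0.0045 0.0903] ext [0.012 0.009 0.03 ] mid [0.6603 0.0046] [124 115 112]
shank px 242.0 236.0 n 78 med [0.6452 0.2268 0.0796] ext [0.019 0.018 0.046] mid [0.6469 0.2293] [108  96  78]
shank px 532.0 239.0 n 42 med [ 0.6499 -0.1844  0.0911] ext [0.01  0.011 0.035] mid [ 0.6508 -0.1856] [110 111 103]
shank px 329.0 257.0 n 32 med [0.6188 0.1026 0.0888] ext [0.012 0.01  0.03 ] mid [0.6197 0.1024] [ 60 120 111]
shank px 408.0 301.0 n 26 med [ 0.5586 -0.011   0.0898] ext [0.011 0.009 0.021] mid [ 0.5588 -0.011 ] [154 148 143]
shank px 331.0 324.0 n 29 med [0.5242 0.0955 0.0901] ext [0.011 0.011 0.029] mid [0.5238 0.0968] [ 72 135 124]
shank px 542.0 368.0 n 40 med [ 0.4691 -0.1992  0.0929] ext [0.011 0.011 0.035] mid [ 0.4691 -0.2002] [123 119 115]
shank px 383.0 385.0 n 26 med [0.4394 0.0209 0.0901] ext [0.011 0.01  0.031] mid [0.4401 0.0202] [151 148 139]
shank px 450.0 399.0 n 30 med [ 0.4233 -0.0724  0.0901] ext [0.011 0.012 0.029] mid [ 0.4232 -0.0733] [ 79 144 131]
cuptop px 399.0 235.0 n 247 med [0.6581 0.0043 
[... 3412 characters left out ...]
189] [109  63  45]
cuptop px 487.0 308.0 n 513 med [0.5333 0.0937 0.044 ] ext [0.065 0.062 0.013] mid [0.5257 0.0961] [ 70 126 117]
cuptop px 400.0 324.0 n 563 med [ 0.5684 -0.0123  0.044 ] ext [0.062 0.062 0.013] mid [ 0.5604 -0.0127] [130  53  43]
cuptop px 497.0 360.0 n 665 med [0.6285 0.0991 0.044 ] ext [0.064 0.062 0.013] mid [0.6209 0.1017] [ 67 126 118]
cuptop px 242.0 372.0 n 127 med [ 0.6618 -0.184   0.0461] ext [0.027 0.028 0.013] mid [ 0.6535 -0.1878] [90 87 79]
cuptop px 410.0 382.0 n 374 med [0.6691 0.0027 0.044 ] ext [0.045 0.044 0.013] mid [0.6627 0.0029] [124  56  43]
cuptop px 610.0 387.0 n 163 med [0.6669 0.2215 0.0436] ext [0.036 0.044 0.013] mid [0.6542 0.2279] [53 48 46]
```

>>> arm_command(moves=[[[0, 1.6, 3.6, 0.3, 0], [0, 3.2, 7.2, 0.6, 0], [0, 4.8, 10.8, 0.9, 0], [0, 6.4, 14.4, 1.2, 0], [0, 8, 18, 1.5, 0], [0, 9.6, 21.6, 1.8, 0], [0, 11.2, 25.2, 2.1, 0], [0, 12.8, 28.8, 2.4, 0], [0, 14.4, 32.4, 2.7, 0], [0, 16, 36, 3, 0]]])

```text
time: 0.93
eef_pos: [0.4396, -0.2525, 0.2613]
ee_rot: [0.977, 0.212, -0.0, 0.0]
ft_force: [0.0, -0.0, -0.2]
opening: 0.5
grip_force: 0.0
```

>>> arm_command(moves=[[[0, 1.6, 3.7, 0, 0], [0, 3.2, 7.4, 0, 0], [0, 4.8, 11.1, 0, 0], [0, 6.4, 14.8, 0, 0], [0, 8, 18.5, 0, 0], [0, 9.6, 22.2, 0, 0], [0, 11.2, 25.9, 0, 0], [0, 12.8, 29.6, 0, 0], [0, 14.4, 33.3, 0, 0], [0, 16, 37, 0, 0]]])

```text
time: 1.77
eef_pos: [0.5997, 0.1172, 0.2609]
ee_rot: [0.977, 0.212, -0.0, 0.0]
ft_force: [0.7, -0.5, 0.4]
opening: 0.5
grip_force: 0.0
```

>>> arm_command(moves=[[[0, 1.6, 3.7, 0, 0], [0, 3.2, 7.4, 0, 0], [0, 4.7, 11.1, 0, 0], [0, 4.7, 11.1, 0, 0], [0, 4.7, 11.1, 0, 0]]])

```text
time: 2.18
eef_pos: [0.6456, 0.2299, 0.2599]
ee_rot: [0.977, 0.214, -0.001, -0.001]
ft_force: [-0.3, -1.0, -0.8]
opening: 0.506
grip_force: 0.0
```

```bash
cat >> h.py <<'E'
from scipy.spatial.transform import Rotation as Ro
def wsnap(bot,name):
    st=bot.read_state(); s=bot.snapshot("wrist"); s["pos"]=st["eef_pos"]; s["rot"]=st["ee_rot"]; np.savez(name,**s); return s
def wT(s):
    T=np.eye(4);T[:3,:3]=Ro.from_quat(s["rot"]).as_matrix();T[:3,3]=s["pos"];return T@s["T_tool_cam"]
def wdirs(s):
    h,w=s["z_map"].shape; f=h/2/np.tan(np.radians(s["vertical_fov"])/2)
    u,v=np.meshgrid(np.arange(w)-s["cx"],np.arange(h)-s["cy"]);r=np.hypot(u,v)+1e-9;t=r/f
    return np.stack([np.sin(t)*u/r,np.sin(t)*v/r,np.cos(t)],-1)
def wcloud(s):
    D=wdirs(s);T=wT(s);P=D/np.maximum(D[...,2:],.05)*s["z_map"][...,None]
    return P@T[:3,:3].T+T[:3,3]
def wplane(s,z):
    D=wdirs(s);T=wT(s);d=D@T[:3,:3].T;return T[:3,3]+d*((z-T[2,3])/d[...,2])[...,None]
E
python3 - <<'E'
from h import *
from workcell import bot
s=wsnap(bot,"w1.npz");print(s["pos"],s["vertical_fov"],s["cx"],s["cy"])
cv2.imwrite("pics/w1.png",cv2.resize(s["frame"][:,:,::-1],(800,600)))
W=wcloud(s);print(np.median(W[...,2]))
m=(W[...,2]>.075)&(W[...,2]<.12)&(W[...,0]>.3)&(s["z_map"]>0)
for b in blobs(m,6):
    p=W[b];v,u=np.nonzero(b);print("shank",(u.mean()*1.5625).round(),(v.mean()*1.5625).round(),b.sum(),((p.max(0)+p.min(0))/2).round(4),p.max(0)[2].round(3),np.ptp(p,0).round(3))
E
```

```text
[0.6456245  0.22990282 0.2599137 ] 65.70646984690485 260.0266041909602 192.9206701731527
0.0009286881782083756
shank 130.0 179.0 1439 [0.6219 0.457  0.0976] 0.12 [0.059 0.055 0.045]
shank 410.0 267.0 154 [0.6498 0.2295 0.0906] 0.106 [0.011 0.011 0.03 ]
shank 540.0 361.0 124 [0.6217 0.1029 0.0836] 0.092 [0.012 0.012 0.016]
shank 656.0 362.0 107 [0.6624 0.0049 0.0838] 0.092 [0.012 0.013 0.017]
shank 764.0 428.0 80 [ 0.6537 -0.1865  0.0854] 0.096 [0.012 0.014 0.02 ]
shank 572.0 561.0 68 [ 0.4252 -0.0729  0.0834] 0.092 [0.011 0.012 0.016]
```

View pics/w1.png

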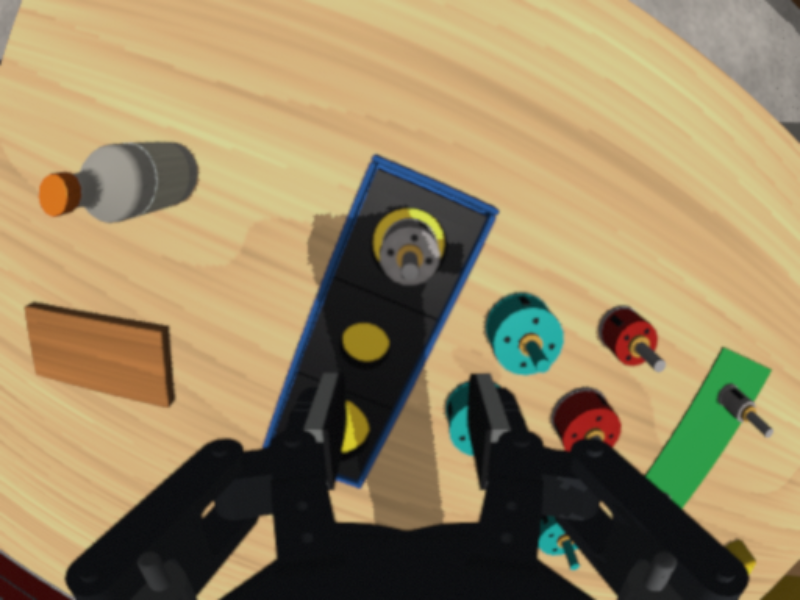

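>>> arm_command(moves=[[[0, 0.3, 0, -4, 0], [0, 0.3, 0, -8, 0], [0, 0.3, 0, -12, 0], [0, 0.3, 0, -16, 0], [0, 0.3, 0, -18, 0], [0, 0.3, 0, -19, 0], [0, 0.3, 0, -19, 0], [-1, 0.3, 0, -19, 0], [-1, 0.3, 0, -19, 0], [-1, 0.3, 0, -19, 0]]])

```text
time: 3.07
eef_pos: [0.6509, 0.2271, 0.0739]
ee_rot: [0.977, 0.212, 0.002, -0.0]
ft_force: [0.4, 0.3, -1.5]
opening: 0.117
grip_force: 58.4
```

>>> arm_command(moves=[[[-1, 0, 0, 0, 0], [-1, 0, 0, 0, 0], [-1, 0, 0, 0, 0], [-1, 0, 0, 0, 0], [-1, 0, 0, 0, 0]]])

```text
time: 3.48
eef_pos: [0.6507, 0.227, 0.0736]
ee_rot: [0.977, 0.212, 0.002, -0.0]
ft_force: [-1.7, -0.5, 7.1]
opening: 0.119
grip_force: 59.1
```

Run:
```python
from h import *
s=dict(np.load("top0.npz"));cv2.imwrite("pics/crop0.png",cv2.resize(s["frame"][120:280,170:320,::-1],(562,600),interpolation=cv2.INTER_CUBIC))
```

```text
(no output)
```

View pics/crop0.png

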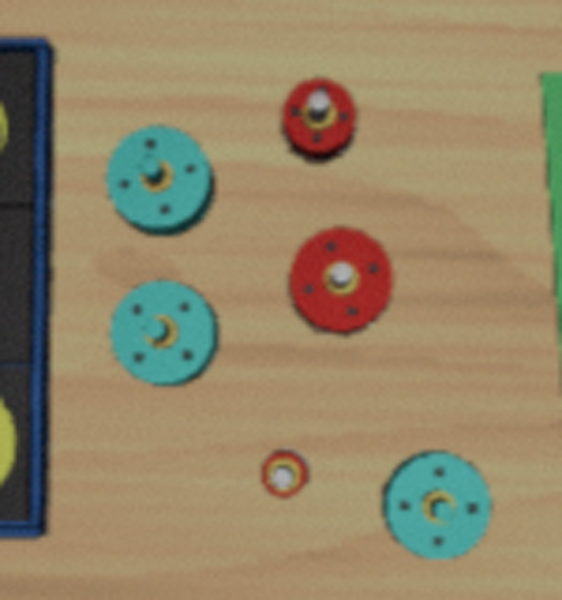

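Confirmed: the red saws are at crop (318,118) medium, (341,280) large and (285,473) small. The three turquoise ones are excluded. The grey saw is gripped, so I'll carry it to the middle of the mat.

>>> arm_command(moves=[[[-1, 0, 0, 2, 0], [-1, 0, 0, 5, 0], [-1, 0, 0, 9, 0], [-1, 0, 0, 12, 0], [-1, -0.4, -2, 13, 0], [-1, -1, -5, 13, 0], [-1, -1.8, -9, 13, 0], [-1, -2.6, -13, 13, 0], [-1, -3.4, -17, 13, 0], [-1, -4.2, -21, 13, 0]]])

```text
time: 4.32
eef_pos: [0.6065, 0.0147, 0.2013]
ee_rot: [0.977, 0.212, -0.0, 0.0]
ft_force: [-0.5, -1.1, -0.6]
opening: 0.12
grip_force: 58.7
```

>>> arm_command(moves=[[[-1, -0.8, -4, 0, 0], [-1, -1.6, -8, 0, 0], [-1, -2.4, -12, 0, 0], [-1, -3.2, -16, 0, 0], [-1, -3.9, -19, 0, 0], [-1, -4.2, -21, 0, 0], [-1, -4.2, -21.5, 0, 0], [-1, -4.2, -21.5, 0, 0], [-1, -4.2, -21.5, 0, 0]]])

```text
time: 5.07
eef_pos: [0.5657, -0.197, 0.2013]
ee_rot: [0.977, 0.212, 0.0, -0.001]
ft_force: [0.3, 0.6, -0.4]
opening: 0.115
grip_force: 58.7
```

Run:
```python
from h import *
from workcell import bot
s=wsnap(bot,"w2.npz");print(s["pos"],bot.read_state()["opening"])
t=bot.snapshot("scene");np.savez("scene2.npz",**t)
cv2.imwrite("pics/s2.png",cv2.resize(t["frame"][:,:,::-1],(800,600)))
s=bot.snapshot("top");np.savez("top2.npz",**s);W=cloud(s)
g=blobs(mask(s["frame"],"yellow"),200)
for b in g:
    v,u=np.nonzero(b);cc,r=cv2.minEnclosingCircle(np.stack([u,v],1).astype(np.float32));p=W[b]
    print("yellow",np.array(cc).round(1),ray(s,*cc,.014).round(4),"cloud mid",((p.max(0)+p.min(0))/2).round(4),np.ptp(p,0).round(3),b.sum())
```

```text
[ 0.5656612  -0.19698934  0.20129726] 0.1221632425784032
yellow [159.1 154.9] [0.649  0.2337 0.014 ] cloud mid [0.5806 0.1287 0.5266] [0.195 0.269 1.037] 493
yellow [158.5 196. ] [0.5508 0.2311 0.014 ] cloud mid [0.5504 0.232  0.0215] [0.044 0.039 0.022] 250
yellow [157.5 237.6] [0.4527 0.2294 0.014 ] cloud mid [0.4531 0.1306 0.5263] [0.077 0.272 1.037] 885
```

View pics/s2.png

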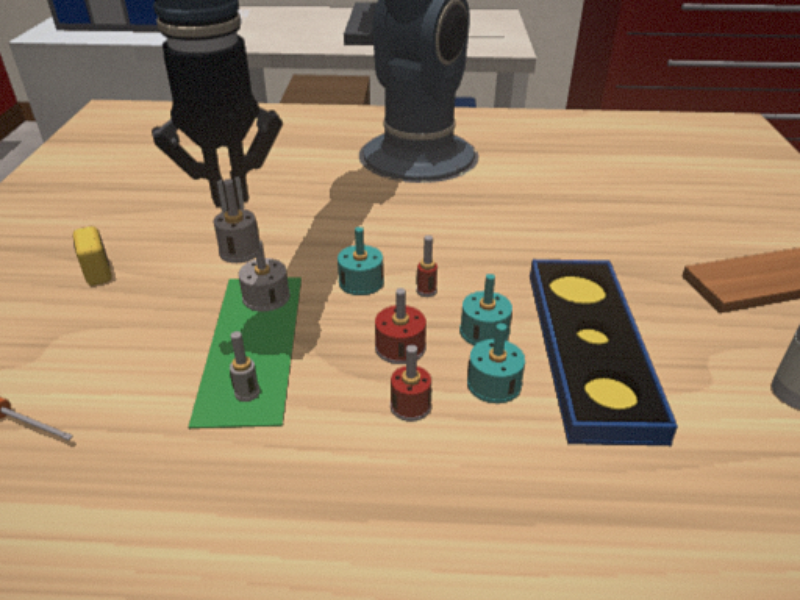

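>>> arm_command(moves=[[[-1, 0.1, -0.1, -3, 0], [-1, 0.1, -0.1, -6.5, 0], [-1, 0.1, -0.1, -10, 0], [-1, 0.1, -0.1, -12, 0], [-1, 0.1, -0.1, -13, 0], [-1, 0.1, -0.1, -13.4, 0], [-1, 0.1, -0.1, -13.6, 0], [-1, 0.1, -0.1, -13.6, 0]]])

```text
time: 5.88
eef_pos: [0.5676, -0.1991, 0.0664]
ee_rot: [0.977, 0.212, 0.001, 0.0]
ft_force: [-0.1, -0.4, -1.2]
opening: 0.118
grip_force: 58.8
```

>>> arm_command(moves=[[[-1, 0, 0, -0.1, 0], [-1, 0, 0, -0.2, 0], [-1, 0, 0, -0.2, 0]]])

```text
time: 6.13
eef_pos: [0.567, -0.1997, 0.0642]
ee_rot: [0.977, 0.212, 0.001, 0.001]
ft_force: [0.1, 0.3, -1.2]
opening: 0.118
grip_force: 58.8
```

>>> arm_command(moves=[[[-1, 0, 0, -0.1, 0], [-0.4, 0, 0, -0.1, 0], [0, 0, 0, -0.1, 0], [0, 0, 0, -0.1, 0], [0, 0, 0, -0.1, 0], [0, 0, 0, 2, 0], [0, 0, 0, 5, 0], [0, 0, 0, 9, 0], [0, 0, 0, 12, 0], [0, 0, 0, 14, 0]]])

```text
time: 6.97
eef_pos: [0.5678, -0.1996, 0.207]
ee_rot: [0.977, 0.212, 0.002, 0.001]
ft_force: [0.8, 0.1, -0.2]
opening: 0.502
grip_force: 0.0
```

```bash
cat > chk.py <<'E'
from h import *
from workcell import bot
import sys
s=bot.snapshot("scene");np.savez(f"scene{sys.argv[1]}.npz",**s);W=cloud(s)
m=(W[...,2]>.06)&(W[...,2]<.112)&(W[...,0]>.3)&(W[...,0]<.8)&(abs(W[...,1])<.35)&(s["z_map"]>0)
for b in blobs(m,20):
    p=W[b];v,u=np.nonzero(b);t=p[:,2].max();hi=p[p[:,2]>t-.012];lo=p[p[:,2]<.07]
    print((u.mean()*1.5625).round(),(v.mean()*1.5625).round(),b.sum(),"mid",((p.max(0)+p.min(0))/2).round(4)[:2],"top",t.round(4),"lean hi-lo",(hi.mean(0)-lo.mean(0)).round(3)[:2] if len(lo) else "")
st=bot.read_state();print(st["time"],st["eef_pos"])
E
python3 chk.py 3
```

```text
359.0 237.0 77 mid [ 0.4251 -0.0751] top 0.0915 lean hi-lo [-0.001 -0.   ]
427.0 246.0 83 mid [0.442 0.019] top 0.0911 lean hi-lo [-0.001 -0.   ]
259.0 252.0 91 mid [ 0.471  -0.2022] top 0.0953 lean hi-lo [-0.001  0.   ]
489.0 285.0 93 mid [0.5264 0.096 ] top 0.0915 lean hi-lo [-0.001  0.   ]
244.0 296.0 110 mid [ 0.5658 -0.2002] top 0.0954 lean hi-lo [-0.002 -0.   ]
400.0 299.0 104 mid [ 0.5607 -0.0129] top 0.0914 lean hi-lo [-0.001  0.   ]
500.0 336.0 110 mid [0.621  0.1017] top 0.0911 lean hi-lo [-0.001  0.   ]
238.0 345.0 128 mid [ 0.6537 -0.1869] top 0.096 lean hi-lo [-0.002 -0.   ]
411.0 358.0 116 mid [0.6618 0.0032] top 0.0916 lean hi-lo [-0.002  0.   ]
7.0167 [ 0.56968992 -0.20007674  0.21036239]
```

>>> arm_command(moves=[[[0, 1.7, 3.6, 0, 0], [0, 3.4, 7.2, 0, 0], [0, 5.1, 10.8, 0, 0], [0, 6.8, 14.4, 0, 0], [0, 8.5, 18, 0, 0], [0, 9.5, 20.2, 0, 0], [0, 9.5, 20.2, 0, 0], [0, 9.5, 20.2, -3, 0], [0, 9.5, 20.2, -6, 0], [0, 9.5, 20.2, -6, 0]]])

```text
time: 7.85
eef_pos: [0.6571, 0.0013, 0.1369]
ee_rot: [0.977, 0.212, -0.006, -0.001]
ft_force: [-1.5, 0.1, -1.3]
opening: 0.499
grip_force: 0.0
```

>>> arm_command(moves=[[[0, 0.1, 0.1, 0, 0], [0, 0.1, 0.1, -3, 0], [0, 0.1, 0.1, -6, 0], [0, 0.1, 0.1, -8, 0], [0, 0.1, 0.1, -8.5, 0], [0, 0.1, 0.1, -8.5, 0], [0, 0.1, 0.1, -8.5, 0]]])

```text
time: 8.43
eef_pos: [0.6641, 0.0036, 0.0605]
ee_rot: [0.977, 0.212, 0.002, 0.0]
ft_force: [0.4, 0.1, 0.2]
opening: 0.499
grip_force: 0.0
```

>>> arm_command(moves=[[[-1, 0, 0, 0, 0], [-1, 0, 0, 0, 0], [-1, 0, 0, 0, 0], [-1, 0, 0, 0, 0], [-1, 0, 0, 0, 0], [-1, 0, 0, 0, 0]]])

```text
time: 8.93
eef_pos: [0.6637, 0.0037, 0.0602]
ee_rot: [0.977, 0.212, 0.001, 0.0]
ft_force: [0.2, -0.9, 5.9]
opening: 0.118
grip_force: 58.5
```

Run:
```python
from h import *
def est(P,cam,n):
    # lens: floor circle seen through rim circle (rim 16 mm higher); visible lens is centred half-way between the two
    mid=(P.max(0)+P.min(0))[:2]/2
    k=.016/(cam[2]-.03); sh=(mid-cam[:2])*k
    print(n,"mid",mid.round(4),"corr",(mid-sh/2).round(4),"ext",np.ptp(P,0)[:2].round(4))
for n in("top2","scene2"):
    s=dict(np.load(n+".npz"));T=np.linalg.inv(s["view"])
    for b in blobs(mask(s["frame"],"yellow"),60):
        v,u=np.nonzero(b);P=np.array([ray(s,x,y,.014) for x,y in zip(u,v)])
        if .4<P[:,0].mean()<.7 and .15<P[:,1].mean()<.3: est(P,T[:3,3],n)
s=dict(np.load("w1.npz"));P=wplane(s,.014)
for b in blobs(mask(s["frame"],"yellow"),60): est(P[b],wT(s)[:3,3],"w1")
```

```text
top2 mid [0.6489 0.234 ] corr [0.6476 0.2321] ext [0.0582 0.0579]
top2 mid [0.5508 0.2323] corr [0.5503 0.2304] ext [0.0427 0.0385]
top2 mid [0.4531 0.2305] corr [0.4533 0.2286] ext [0.0776 0.0759]
scene2 mid [0.4437 0.2278] corr [0.4549 0.2245] ext [0.0587 0.0752]
scene2 mid [0.5434 0.2304] corr [0.553  0.2271] ext [0.0247 0.0379]
scene2 mid [0.6428 0.2325] corr [0.651  0.2291] ext [0.0476 0.0567]
w1 mid [0.6538 0.2311] corr [0.6552 0.2318] ext [0.0536 0.0605]
w1 mid [0.5502 0.2285] corr [0.5539 0.2293] ext [0.0376 0.0414]
w1 mid [0.4539 0.204 ] corr [0.4597 0.2053] ext [0.0612 0.0323]
w1 mid [ 0.416  -0.5254] corr [ 0.4225 -0.5085] ext [0.0554 0.0884]
```

>>> arm_command(moves=[[[-1, 0, 0, 2, 0], [-1, 0, 0, 5, 0], [-1, 0, 0, 9, 0], [-1, 0, 0, 13, 0], [-1, 0, 0, 15, 0], [-1, 0, 2, 15, 0], [-1, 0, 6, 15, 0], [-1, 0, 10, 15, 0], [-1, 0, 14, 15, 0], [-1, 0, 16, 15, 0]]])

```text
time: 9.77
eef_pos: [0.6606, 0.1707, 0.2084]
ee_rot: [0.977, 0.215, -0.0, -0.002]
ft_force: [0.4, 2.2, -1.2]
opening: 0.119
grip_force: 58.5
```

>>> arm_command(moves=[[[-1, -0.5, 3, 0, 0], [-1, -1.2, 6, 0, 0], [-1, -1.2, 6.7, 0, 0], [-1, -1.2, 6.7, 0, 0], [-1, -1.2, 6.7, -3, 0], [-1, -1.2, 6.7, -6, 0], [-1, -1.2, 6.7, -9, 0], [-1, -1.2, 6.7, -10, 0], [-1, -1.2, 6.7, -10, 0], [-1, -1.2, 6.7, -10, 0]]])

```text
time: 10.6
eef_pos: [0.6512, 0.2295, 0.1087]
ee_rot: [0.977, 0.211, 0.0, 0.0]
ft_force: [0.3, 0.8, 0.3]
opening: 0.115
grip_force: 58.6
```

Run:
```python
from h import *
from workcell import bot
s=wsnap(bot,"w4.npz");print(s["pos"],bot.read_state()["ft_force"])
f=s["frame"][:,:,::-1]
t=bot.snapshot("scene");np.savez("scene4.npz",**t)
cv2.imwrite("pics/s4.png",cv2.resize(np.hstack([t["frame"][150:300,310:460,::-1],f[100:250,190:340]]),(800,400)))
```

```text
[0.65118366 0.22949775 0.1087225 ] [-0.64446747  0.27498867 -1.07788689]
```

View pics/s4.png

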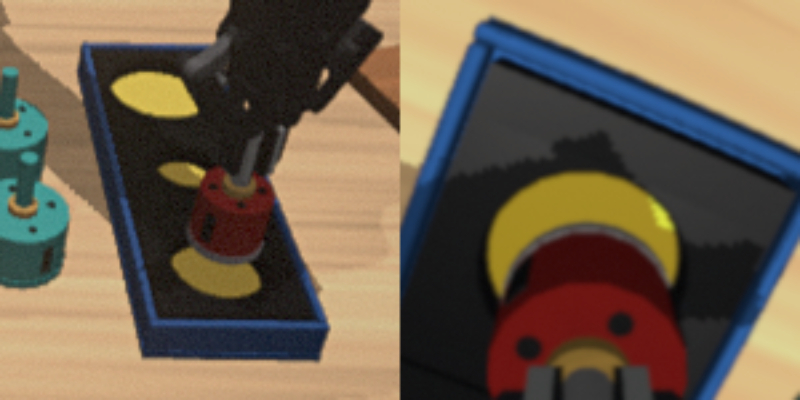

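The red medium saw hangs upright just over the medium recess, centred sideways in the wrist view at crop (590,260). I'll lower it.

>>> arm_command(moves=[[[-1, 0, 0.1, -1, 0], [-1, 0, 0.1, -2, 0], [-1, 0, 0.1, -2.8, 0], [-1, 0, 0.1, -3.2, 0], [-1, 0, 0.1, -3.3, 0], [-1, 0, 0.1, -3.3, 0]]])

```text
time: 11.2
eef_pos: [0.6503, 0.2316, 0.0748]
ee_rot: [0.977, 0.212, -0.0, 0.0]
ft_force: [-0.2, -0.1, -0.9]
opening: 0.12
grip_force: 58.8
```

>>> arm_command(moves=[[[-1, 0, 0, -0.1, 0], [-0.4, 0, 0, -0.1, 0], [0, 0, 0, -0.1, 0], [0, 0, 0, -0.1, 0], [0, 0, 0, 0.5, 0], [0, 0, 0, 3, 0], [0, 0, 0, 6, 0], [0, 0, 0, 10, 0], [0, 0, 0, 13, 0], [0, 0, 0, 13, 0]]])

```text
time: 12.03
eef_pos: [0.6541, 0.2339, 0.2145]
ee_rot: [0.977, 0.212, 0.007, -0.001]
ft_force: [0.3, 0.5, 1.1]
opening: 0.496
grip_force: 0.0
```

```bash
python3 chk.py 5|grep -v "mid \[.*-0\.[12]"
```

```text
359.0 237.0 77 mid [ 0.4247 -0.075 ] top 0.092 lean hi-lo [-0.002 -0.   ]
427.0 246.0 82 mid [0.4411 0.019 ] top 0.0914 lean hi-lo [-0.002 -0.   ]
489.0 285.0 93 mid [0.5249 0.0961] top 0.0929 lean hi-lo [-0.001  0.   ]
400.0 300.0 107 mid [ 0.5607 -0.0128] top 0.0921 lean hi-lo [-0.001 -0.   ]
500.0 336.0 108 mid [0.6212 0.1018] top 0.0925 lean hi-lo [-0.001  0.   ]
621.0 354.0 219 mid [0.6492 0.2303] top 0.1051 lean hi-lo [-0.002  0.001]
12.0833 [0.65265764 0.23298345 0.21094039]
```

>>> arm_command(moves=[[[0, -1.3, -3.6, 0, 0], [0, -2.6, -7.2, 0, 0], [0, -3.9, -10.8, 0, 0], [0, -5.2, -14.4, 0, 0], [0, -6.5, -18, 0, 0], [0, -7.8, -21.6, 0, 0], [0, -9, -24.4, 0, 0], [0, -9, -24.4, 0, 0], [0, -9, -24.4, -3, 0], [0, -9, -24.4, -6, 0]]])

```text
time: 12.92
eef_pos: [0.5614, -0.0132, 0.146]
ee_rot: [0.978, 0.211, 0.002, 0.001]
ft_force: [0.3, -0.3, 0.1]
opening: 0.499
grip_force: 0.0
```

>>> arm_command(moves=[[[0, 0, 0, 0, 0], [0, 0, 0, -3, 0], [0, 0, 0, -6, 0], [0, 0, 0, -8, 0], [0, 0, 0, -8.7, 0], [0, 0, 0, -8.7, 0], [0, 0, 0, -8.7, 0]]])

```text
time: 13.5
eef_pos: [0.5613, -0.0121, 0.0593]
ee_rot: [0.977, 0.212, 0.001, 0.0]
ft_force: [0.8, 0.3, 0.6]
opening: 0.496
grip_force: 0.0
```

>>> arm_command(moves=[[[-1, 0, 0, 0, 0], [-1, 0, 0, 0, 0], [-1, 0, 0, 0, 0], [-1, 0, 0, 0, 0], [-1, 0, 0, 0, 0], [-1, 0, 0, 0, 0]]])

```text
time: 14.0
eef_pos: [0.5615, -0.0123, 0.0598]
ee_rot: [0.977, 0.212, 0.001, 0.0]
ft_force: [-1.4, 1.0, 6.2]
opening: 0.117
grip_force: 58.5
```

>>> arm_command(moves=[[[-1, 0, 0, 2, 0], [-1, 0, 0, 5, 0], [-1, 0, 0, 9, 0], [-1, 0, 0, 13, 0], [-1, 0, 0, 15, 0], [-1, -1, 2, 15, 0], [-1, -2.5, 5.5, 15, 0], [-1, -4, 9, 15, 0], [-1, -5.5, 12.5, 15, 0], [-1, -7, 16, 15, 0]]])

```text
time: 14.83
eef_pos: [0.4889, 0.1484, 0.208]
ee_rot: [0.977, 0.211, -0.0, 0.0]
ft_force: [1.1, 0.7, -2.7]
opening: 0.117
grip_force: 58.8
```

>>> arm_command(moves=[[[-1, -1.5, 3.5, 0, 0], [-1, -3, 6.5, 0, 0], [-1, -3.6, 7.9, 0, 0], [-1, -3.6, 7.9, 0, 0], [-1, -3.6, 7.9, -3, 0], [-1, -3.6, 7.9, -6, 0], [-1, -3.6, 7.9, -9, 0], [-1, -3.6, 7.9, -10, 0], [-1, -3.6, 7.9, -10, 0], [-1, -3.6, 7.9, -10, 0]]])

```text
time: 15.67
eef_pos: [0.4549, 0.2263, 0.1086]
ee_rot: [0.977, 0.211, -0.0, 0.0]
ft_force: [0.3, -0.4, -2.1]
opening: 0.113
grip_force: 58.8
```

Run:
```python
from h import *
from workcell import bot
s=wsnap(bot,"w6.npz");print(s["pos"],bot.read_state()["ft_force"])
f=s["frame"][:,:,::-1]
t=bot.snapshot("scene");np.savez("scene6.npz",**t)
cv2.imwrite("pics/s6.png",cv2.resize(np.hstack([t["frame"][130:280,310:460,::-1],f[100:250,190:340]]),(800,400)))
```

```text
[0.45486326 0.22630928 0.10862627] [-0.11992805  0.05413148 -3.11184457]
```

View pics/s6.png

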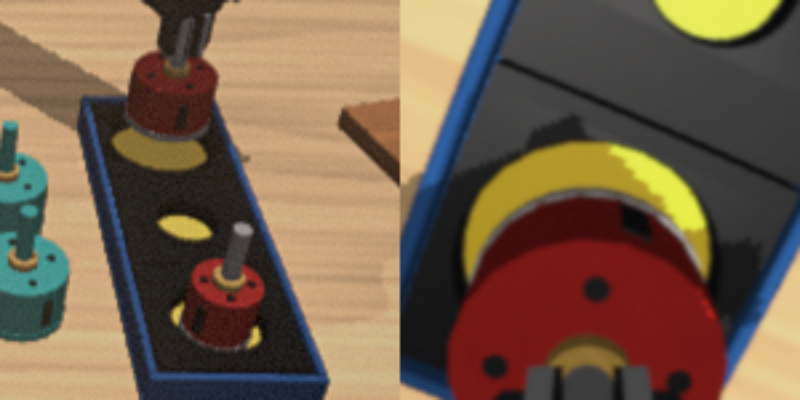

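The red medium saw is seated in the medium recess. The red large saw hangs upright and centred over the large recess, spanning about 470–705 against the recess's 463–712 in the wrist crop. I'll lower it.

>>> arm_command(moves=[[[-1, 0, 0, -1, 0], [-1, 0, 0, -2, 0], [-1, 0, 0, -2.8, 0], [-1, 0, 0, -3.2, 0], [-1, 0, 0, -3.4, 0], [-1, 0, 0, -3.4, 0], [-1, 0, 0, -3.4, 0]]])

```text
time: 16.35
eef_pos: [0.4545, 0.2268, 0.0742]
ee_rot: [0.977, 0.212, 0.0, -0.0]
ft_force: [-0.5, 0.3, -3.0]
opening: 0.122
grip_force: 59.0
```

>>> arm_command(moves=[[[-0.4, 0, 0, 0, 0], [0, 0, 0, 0, 0], [0, 0, 0, 0, 0], [0, 0, 0, 0, 0], [0, 0, 0, 0.5, 0], [0, 0, 0, 3, 0], [0, 0, 0, 6, 0], [0, 0, 0, 10, 0], [0, 0, 0, 13, 0], [0, 0, 0, 13, 0]]])

```text
time: 17.18
eef_pos: [0.4577, 0.2291, 0.2111]
ee_rot: [0.977, 0.212, 0.006, -0.001]
ft_force: [0.6, 0.2, -0.3]
opening: 0.497
grip_force: 0.0
```

```bash
python3 chk.py 7|grep -v "mid \[.*-0\.[12]"
```

```text
359.0 237.0 79 mid [ 0.4245 -0.0751] top 0.0912 lean hi-lo [-0.002 -0.001]
427.0 246.0 84 mid [0.4414 0.019 ] top 0.0918 lean hi-lo [-0.001 -0.001]
584.0 254.0 153 mid [0.4542 0.2251] top 0.1054 lean hi-lo [-0.001  0.001]
489.0 285.0 94 mid [0.5253 0.0961] top 0.0921 lean hi-lo [-0.001  0.   ]
500.0 336.0 110 mid [0.6207 0.1018] top 0.0912 lean hi-lo [-0.001 -0.   ]
621.0 354.0 220 mid [0.6495 0.2305] top 0.1056 lean hi-lo [-0.002  0.001]
17.2333 [0.45642691 0.22793401 0.20820048]
```

>>> arm_command(moves=[[[0, -0.2, -3.5, 0, 0], [0, -0.4, -7, 0, 0], [0, -0.6, -10.5, 0, 0], [0, -0.8, -14, 0, 0], [0, -1, -17.5, 0, 0], [0, -1.3, -20.7, 0, 0], [0, -1.3, -20.7, 0, 0], [0, -1.3, -20.7, 0, 0], [0, -1.3, -20.7, -3, 0], [0, -1.3, -20.7, -6, 0]]])

```text
time: 18.07
eef_pos: [0.4429, 0.021, 0.1447]
ee_rot: [0.977, 0.212, 0.002, 0.0]
ft_force: [0.8, 0.4, -0.7]
opening: 0.502
grip_force: 0.0
```

>>> arm_command(moves=[[[0, 0, 0, 0, 0], [0, 0, 0, -3, 0], [0, 0, 0, -6, 0], [0, 0, 0, -8, 0], [0, 0, 0, -8.6, 0], [0, 0, 0, -8.6, 0], [0, 0, 0, -8.6, 0]]])

```text
time: 18.65
eef_pos: [0.4423, 0.0204, 0.0593]
ee_rot: [0.977, 0.212, 0.001, -0.0]
ft_force: [-0.3, -0.2, 0.4]
opening: 0.501
grip_force: 0.0
```

Within about 1 mm of the shank, so I'll close.

>>> arm_command(moves=[[[-1, 0, 0, 0, 0], [-1, 0, 0, 0, 0], [-1, 0, 0, 0, 0], [-1, 0, 0, 0, 0], [-1, 0, 0, 0, 0], [-1, 0, 0, 0, 0]]])

```text
time: 19.15
eef_pos: [0.4426, 0.0197, 0.0596]
ee_rot: [0.977, 0.212, 0.001, 0.0]
ft_force: [-1.0, -0.1, 6.9]
opening: 0.118
grip_force: 58.5
```

>>> arm_command(moves=[[[-1, 0, 0, 2, 0], [-1, 0, 0, 5, 0], [-1, 0, 0, 9, 0], [-1, 0, 0, 13, 0], [-1, 0, 0, 15, 0], [-1, 1, 2, 15, 0], [-1, 2.5, 5, 15, 0], [-1, 4.2, 8.2, 15, 0], [-1, 5.9, 11.4, 15, 0], [-1, 7.6, 14.6, 15, 0]]])

```text
time: 19.98
eef_pos: [0.5179, 0.1666, 0.2087]
ee_rot: [0.977, 0.211, 0.0, 0.0]
ft_force: [-0.4, -0.3, -0.5]
opening: 0.119
grip_force: 58.6
```

>>> arm_command(moves=[[[-1, 1.7, 3.2, 0, 0], [-1, 3, 5.6, 0, 0], [-1, 3.3, 6.3, 0, 0], [-1, 3.3, 6.3, 0, 0], [-1, 3.3, 6.3, -3, 0], [-1, 3.3, 6.3, -6, 0], [-1, 3.3, 6.3, -9, 0], [-1, 3.3, 6.3, -10, 0], [-1, 3.3, 6.3, -10, 0], [-1, 3.3, 6.3, -10, 0]]])

```text
time: 20.82
eef_pos: [0.5507, 0.2277, 0.109]
ee_rot: [0.977, 0.211, 0.0, 0.0]
ft_force: [-0.4, 0.4, -0.0]
opening: 0.115
grip_force: 58.5
```

Run:
```python
from h import *
from workcell import bot
s=wsnap(bot,"w8.npz");print(s["pos"],bot.read_state()["ft_force"])
f=s["frame"][:,:,::-1]
t=bot.snapshot("scene");np.savez("scene8.npz",**t)
cv2.imwrite("pics/s8.png",cv2.resize(np.hstack([t["frame"][130:280,310:460,::-1],f[100:250,190:340]]),(800,400)))
```

```text
[0.5506907  0.22765527 0.10903398] [-0.46395552  1.50366067 -0.60091835]
```

View pics/s8.png

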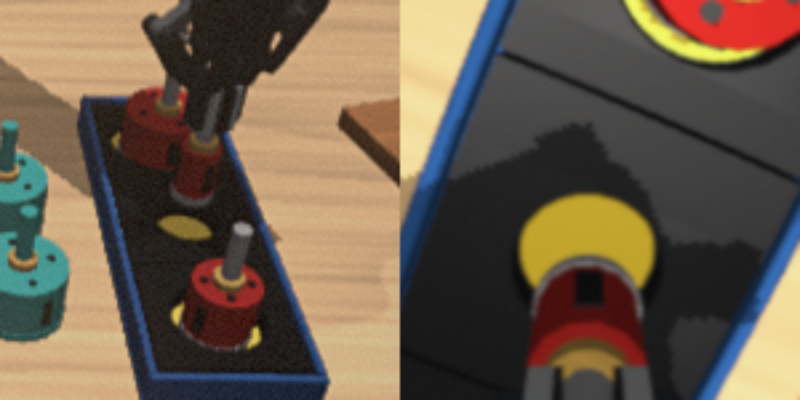

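The red large and medium saws are seated. The small one hangs upright over the small recess, centred at column 588 in the wrist crop. I'll lower and release it.

>>> arm_command(moves=[[[-1, 0.1, 0.1, -1, 0], [-1, 0.1, 0.1, -2, 0], [-1, 0.1, 0.1, -2.8, 0], [-1, 0.1, 0.1, -3.2, 0], [-1, 0.1, 0.1, -3.4, 0], [-1, 0.1, 0.1, -3.4, 0], [-1, 0.1, 0.1, -3.4, 0]]])

```text
time: 21.5
eef_pos: [0.5515, 0.2297, 0.0742]
ee_rot: [0.977, 0.212, 0.0, -0.0]
ft_force: [-0.5, 0.5, -0.3]
opening: 0.117
grip_force: 58.7
```

>>> arm_command(moves=[[[-0.4, 0, 0, 0, 0], [0, 0, 0, 0, 0], [0, 0, 0, 0, 0], [0, 0, 0, 0, 0], [0, 0, 0, 0.5, 0], [0, 0, 0, 3, 0], [0, 0, 0, 6, 0], [0, 0, 0, 10, 0], [0, 0, 0, 13, 0], [0, 0, 0, 13, 0]]])

```text
time: 22.33
eef_pos: [0.5548, 0.2321, 0.212]
ee_rot: [0.977, 0.212, 0.007, -0.001]
ft_force: [0.2, 0.5, -0.1]
opening: 0.504
grip_force: 0.0
```

>>> arm_command(moves=[[[0, -1, -4, 2, 0], [0, -2, -8, 3, 0], [0, -3, -12, 3, 0], [0, -3, -12, 3, 0], [0, -3, -12, 3, 0]]])

```text
time: 22.75
eef_pos: [0.5214, 0.1059, 0.2347]
ee_rot: [0.978, 0.209, 0.0, 0.001]
ft_force: [-0.1, 0.5, -0.2]
opening: 0.499
grip_force: 0.0
```

```bash
python3 chk.py 9
python3 - <<'E'
from h import *
s=dict(np.load("scene9.npz"));cv2.imwrite("pics/s9.png",cv2.resize(s["frame"][:,:,::-1],(800,600)))
E
```

```text
359.0 237.0 77 mid [ 0.423  -0.0753] top 0.0919 lean hi-lo [-0.002 -0.001]
585.0 253.0 149 mid [0.454  0.2252] top 0.106 lean hi-lo [-0.001  0.   ]
259.0 252.0 91 mid [ 0.4701 -0.2025] top 0.095 lean hi-lo [-0.001  0.   ]
489.0 285.0 93 mid [0.5259 0.0959] top 0.0914 lean hi-lo [-0.001 -0.   ]
601.0 298.0 175 mid [0.5501 0.2285] top 0.1062 lean hi-lo [-0.001  0.001]
244.0 296.0 112 mid [ 0.5669 -0.2002] top 0.096 lean hi-lo [-0.001 -0.001]
499.0 336.0 110 mid [0.6214 0.1018] top 0.0916 lean hi-lo [-0.002  0.001]
238.0 345.0 129 mid [ 0.6538 -0.1871] top 0.0955 lean hi-lo [-0.001 -0.001]
621.0 354.0 219 mid [0.6498 0.2303] top 0.1058 lean hi-lo [-0.002  0.001]
22.8 [0.52149254 0.10853812 0.23469055]
```

View pics/s9.png

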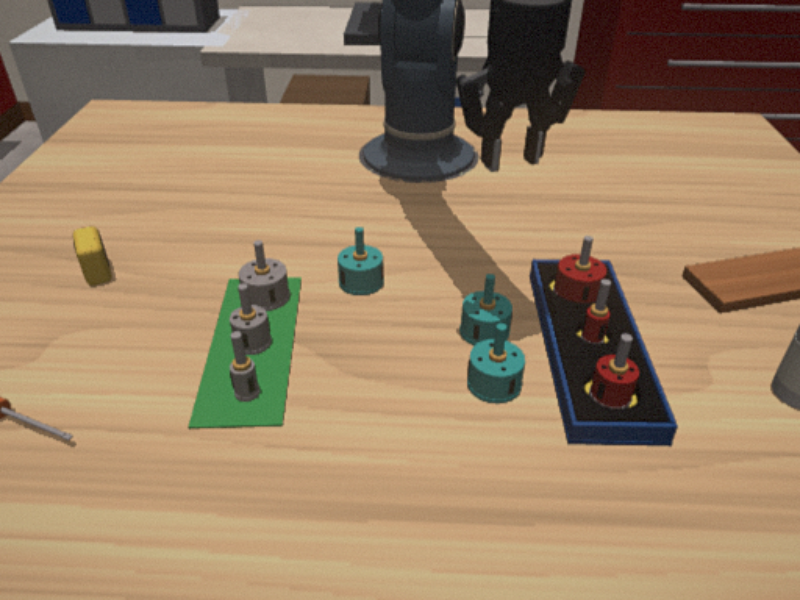

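All three red saws stand in their own recesses, at (584,275), (600,320) and (615,380). The medium grey saw stands between the other two greys on the mat at (248,325), and the arm is clear.

```bash
python3 -c "
from workcell import bot
print(bot.hand_in())"
```

```text
the job is handed in; nothing more can be done
None
```

The job is handed in: at the last camera check all three red saws stood upright in their own recesses, the medium grey saw stood mid-mat between the other two greys, which had not moved measurably, and the arm was clear at about 23 s; no verdict came back.

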